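# Press a cap home with locking pliers and free the cell

### The job

Press the orange cap home on its steel cell with the bench-mounted locking pliers: push the black handle down over centre until the pliers lock and hold by themselves, feeling your way without straining the handle, and let go. Then flick the red release lever so the jaw lets go, and draw the sled out by its blue tab until the capped cell is well clear of the jaws, and let go of it. Leave everything else on the bench where it is.

Things in the scene. Friction and masses are not known exactly. Their poses are not given: they have to be found in the camera images.
- clamp: locking pliers bolted to the bench; place and yaw vary. Green base plate 110 mm (x) by 425 mm (y: -145 to 280), 12 mm thick. Origin on the bench surface; z up, +y towards the jaws and the open end of the sled's channel, -y towards the handle. Steel cheeks 42 mm wide (x), up to 148 mm high, from y = -20 to 50. Points below in brackets are in mm in this frame
- handle_pivot (a point): hinge pin of the handle, axis along the clamp's x, at (0, 30, 136). The handle's locking point depends on the adjusting screw, which is not measured: its hard stop comes with the handle anywhere from 0.34 rad below level to 0.08 rad above level, whatever the slant at the start
- handle: moving handle, from the pivot (its origin) along its own -y, 138 mm long; outer 88 mm a black grip 24 mm wide, 16 mm thick. Starts 0.75 to 1.1 rad above level, stays where left. Pushed down it moves freely, then closes the jaw: resistance swells to 5 to 13 N, falls to nothing as the toggle crosses centre and snaps over; the stop is 5 mm further. It then stays locked. Over 25 N strains it
- handle_grip (a point): middle of the black grip's upper face, 105 mm from the pivot along the handle and 8 mm above its centre line; push here, downwards, following the handle's arc
- pad: domed black rubber pad, 20 mm across, under the tip of the upper jaw, on a stiff spring (12 N per mm); origin at its lowest point. Starts a few mm above the cap, presses the cap with some 50 N when locked. The upper jaw is a steel bar 22 mm wide that reaches to y = 90 of the clamp, its top at most 125 mm above the bench
- release: red release lever beside the handle, hinged at (34, -16, 122) (its origin) about the clamp's y. Its paddle, 66 by 26 by 6 mm, slants up towards +x at 0.35 rad. Pressed down it turns up to 0.7 rad: about the first 0.1 rad freely, then against 5 to 14 N, prying the handle back over centre; a light spring brings it back up. Not over 25 N
- release_tip (a point): point to press on the paddle's upper face, 52 mm from the lever's hinge, at about (83, -16, 143) at rest; it goes down 35 mm to the stop. On release the handle springs up by itself, up to 1.2 rad above level at most: keep clear of the space above it (x = -15 to 15)
- sled: aluminium sled, 44 mm wide, 135 mm long, sliding along the clamp's y between aluminium rails (tops 30 mm above the bench). Origin at its underside below the cell, at (0, 70, 14) when fully in, as at the start. Slides out towards +y by up to 100 mm, 3 N friction. Carries the steel cell, 36 mm across, top 32 mm above the sled's origin
- sled_tab (a point): middle of the top of the sled's upright blue tab: 16 mm thick along x, 24 mm along y, 44 mm tall (from 12 to 56 mm above the sled's origin), 92 mm from the sled's origin along +y
- cap: orange push-on cap, 32 mm across, 8 mm high, origin at the centre of its underside; captive on the cell. It stands 4 mm proud at the start (36 mm above the sled's origin), and is home at 32 mm, flush on the cell; it takes about 9 N to push it in
- spare_cell: capped spare cell, 36 mm across, 28 mm tall, standing near the pliers; bystander, origin under its centre
- beaker: small glass beaker, 60 mm across, 75 mm tall, near the pliers; bystander, origin under its centre
- cap_dish: white dish 80 by 60 mm, 20 mm high, near the pliers; bystander, origin under its centre
- wash_bottle: white bottle with a red cap, 68 mm across, 170 mm tall; bystander, origin under its centre
- reagent: amber jar with a black lid, 72 mm across, 150 mm tall; bystander, origin under its centre
- jar: clear jar with a white lid, 60 mm across, 100 mm tall; bystander, origin under its centre
- spatula: spatula, 170 mm long, lying flat; bystander, origin under its middle

How it is judged:
By the outcome, as a careful person would: the job done as asked, in the order asked, and still so for the second after the job is handed in, with the robot touching nothing.
It also fails if it takes over 72 s, if anything falls off the work surface, if the arm or the gripper's body presses on something with over 40 N, if the wrist force passes 120 N, or if a joint passes its speed limit or range.

### The arm

A 6-joint arm with a two-finger parallel gripper is mounted at the origin on the work surface. World frame = base frame: x ahead of the robot, y to its left, z up, the work surface at z = 0. Lengths are in m, angles in rad, forces in N, time in s.
With the tool pointing down it reaches from about 0.35 to 0.875 m from the base axis. Payload 4.2 kg.
Tool frame: the origin (TCP) lies on the centre line of the jaws, within the pads' length; the fingertips stand manip.nose_length ahead of it and the grasp point (between the pads) lies 2 mm behind it (manip.nose_length is the distance from the TCP to the fingertips, in m); z points along the fingers, y is the line along which they close (so a half turn about z gives the same grasp; the last joint's range is limited). The gripper opens to 87 mm and grips with 3 to 60 N. Pads are 19 mm wide; open, the fingers measure 117 mm over their backs; the gripper's body (75 mm by 190 mm) begins 51 mm behind the grasp point.
Start: joints at [1.49, 0.385, 0.008, 0, -1.194, -0.259], TCP at [0.208, 0.589, 0.24] pointing down, gripper open.
Joint ranges: [-3.14, 3.14], [-1.21, 2.06], [-1.07, 1.41], [-3.16, 2.05], [-2.99, -0.16], [-3.1, 3.1]. Speed limits (rad/s): [2.79, 2.79, 3.14, 3.14, 3.14, 3.14].

### API

Orientations are given as a 3x3 rotation matrix whose columns are the frame's x, y, z axes.
In Python, from workcell import manip gives the robot as it stands.
- The arm moves only by the shell command python3 -m handwheel 'ROWS' [FORCE]. ROWS is JSON, one flat list of numbers, 7 for each row, row after row: the shift along the tool's x, y, z in m, then the turn, a rotation vector about the tool's x, y, z in rad, then the opening, from 0 (shut) to 1 (fully open). In form: [dx, dy, dz, rx, ry, rz, grip, dx, dy, dz, rx, ry, rz, grip, ...]. A call has exactly 8 rows; each row is the pose to reach, as a shift and turn from the pose commanded when the call began, along the tool's axes at that moment; what a row does not reach only later rows make up. A row lasts 1/8 s, in which the tool goes at most 62.5 mm and 10.7 degrees, less where a joint would pass 70% of its speed; a pose out of reach is approached as far as the arm can. A call with a gripper value outside its range is refused whole. The fingers move at their own pace and stop on an object; FORCE is the grip in N (left out, the last holds). Time passes only in rows, so rows that repeat a pose let the fingers close, or fill a call up. It gives the time, the measured TCP pose, the force, the opening and the grip force at its end, in the units of the state.
- manip.observe(): the state, without advancing time (a new reading comes with each control period).
- manip.grab_frame(name): name is "scene" or "side" or "wrist"; returns (picture, depth): 384x512x3 uint8, blue, green, red; 384x512 float32, m along the optical axis (not along the pixel's ray), 0 where there is no reading.
- manip.camera_model(name): a dict with "fx", "fy", "cx", "cy" (pixels), "T" (4x4, takes a point from camera to world coordinates); the wrist camera has in their place "tool_from_camera" (4x4, takes a point from camera to tool coordinates, whose origin is the TCP and whose axes are the flange's). Camera axes: x right, y down, z forward; pixel columns grow to the right and rows downward; lengths in m; the calibration is good to about 2 mm. A picture is of the moment at which its call begins: read the wrist's pose just before it. camera_model takes no time and is no camera call.
- manip.job_done(): hands the job in; it is judged then, once.
Trained networks look in the newest picture that a camera, given by its name, has taken for a name from the list of things; names that differ only in an ending like _2 or _b are one class to them, and where a whole thing is asked for, a point or a joint stands for the part that bears it (a point fixed in the world has none). Each returns a list of dicts, best first, with "score" (0 to 1); they miss things now and then, are a little off and sometimes report something else, mostly with a low value. They report only what shows in the picture. A call takes as long as a camera call.
- manip.spot_in(thing, camera): "position" ([x, y, z] in m, in world coordinates, good to about 4 mm: the middle of the surface that is visible of it).
The state is a dict: "time_s": time; "q": joint angles; "qd": joint speeds; "tau": joint torques, N m; "tool_pos": TCP position; "orientation": TCP orientation; "force": force on the tool from outside, world axes, zero at the start; "ft_torque": the same for the moment, N m; "finger_gap": finger opening in m; "grasp_force": force on a finger pad.
Only numpy, scipy, OpenCV 4.12 (cv2) and the standard library are available. Lean on these libraries where they do the work, as an engineer would, in place of code of your own. Each camera call takes 0.05 s, during which the arm holds its last target. There are 200 camera calls.

## Working session

There is one attempt and no reset: what is moved stays moved. The work goes in short steps, Python scripts to look and compute and a shell command to move; the robot and the scene stay as the last step left them, time stands still between calls to the robot, and variables do not carry over. Pictures are saved under pics/ and viewed, at most 10 in all, crops included, and the job is handed in when it is done.

```bash
mkdir -p pics; ls
cat > h.py <<'E'
import numpy as np, cv2
from workcell import manip
def px2w(cam,u,v,d):
    m=manip.camera_model(cam); T=np.array(m["T"])
    return (T@np.array([(u-m["cx"])/m["fx"]*d,(v-m["cy"])/m["fy"]*d,d,1]))[:3]
def w2px(cam,p):
    m=manip.camera_model(cam); q=np.linalg.inv(np.array(m["T"]))@np.r_[p,1]
    return q[0]/q[2]*m["fx"]+m["cx"],q[1]/q[2]*m["fy"]+m["cy"]
E
python3 - <<'E'
from h import *
o=manip.observe()
print(manip.nose_length,o["time_s"],o["tool_pos"],np.round(o["orientation"],3),o["force"])
for c in("scene","side"):
    p,d=manip.grab_frame(c); cv2.imwrite(f"pics/{c}1.png",p); np.save(f"{c}1.npy",d)
    for n in("handle_pivot","handle_grip","release_tip","release","sled_tab","cap","clamp","pad","beaker","spare_cell","cap_dish","wash_bottle","reagent","jar","spatula"):
        print(c,n,[(np.round(r["position"],3).tolist(),round(r["score"],2)) for r in manip.spot_in(n,c)[:2]])
E
```

```text
pics
0.017 0.0 [0.20810912 0.58873368 0.23846124] [[ 0.943 -0.333 -0.001]
 [-0.333 -0.943 -0.002]
 [ 0.     0.002 -1.   ]] [-0.37415532 -0.01383101 -0.21192159]
scene handle_pivot [([0.592, 0.108, 0.022], 0.57)]
scene handle_grip [([0.567, 0.005, 0.209], 0.9)]
scene release_tip [([0.591, 0.137, 0.026], 0.55), ([0.63, -0.004, 0.14], 0.52)]
scene release [([0.593, 0.108, 0.021], 0.66), ([0.63, -0.006, 0.134], 0.56)]
scene sled_tab [([0.586, 0.139, 0.027], 0.96), ([0.63, -0.007, 0.139], 0.25)]
scene cap [([0.617, 0.393, 0.115], 0.65), ([0.589, 0.138, 0.027], 0.45)]
scene clamp [([0.592, 0.102, 0.021], 0.79), ([0.626, -0.003, 0.138], 0.3)]
scene pad [([0.591, 0.138, 0.023], 0.38), ([0.588, 0.106, 0.022], 0.37)]
scene beaker [([0.69, 0.082, 0.052], 0.61)]
scene spare_cell [([0.571, 0.006, 0.21], 0.66)]
scene cap_dish [([0.443, -0.044, 0.005], 0.71)]
scene wash_bottle [([0.613, -0.372, 0.088], 0.75), ([0.445, -0.044, 0.004], 0.18)]
scene reagent [([0.611, 0.388, 0.114], 0.76)]
scene jar [([0.451, -0.387, 0.06], 0.84), ([0.589, 0.1, 0.02], 0.57)]
scene spatula [([0.357, 0.487, 0.0], 0.62)]
side handle_pivot [([0.565, -0.004, 0.012], 0.87)]
side handle_grip [([0.561, -0.014, 0.227], 0.55)]
side release_tip [([0.622, -0.008, 0.131], 0.52), ([0.563, -0.018, 0.219], 0.18)]
side release [([0.592, 0.345, 0.087], 0.37)]
side sled_tab []
side cap [([0.562, -0.006, 0.015], 0.55)]
side clamp [([0.563, -0.005, 0.013], 0.93)]
side pad [([0.593, 0.345, 0.09], 0.23)]
side beaker [([0.684, 0.056, 0.049], 0.76)]
side spare_cell []
side cap_dish [([0.443, -0.041, 0.003], 0.56)]
side wash_bottle [([0.598, -0.418, 0.102], 0.89)]
side reagent [([0.591, 0.346, 0.09], 0.69)]
side jar [([0.432, -0.428, 0.076], 0.75)]
side spatula [([0.353, 0.479, 0.002], 0.63)]
```

View pics/scene1.png

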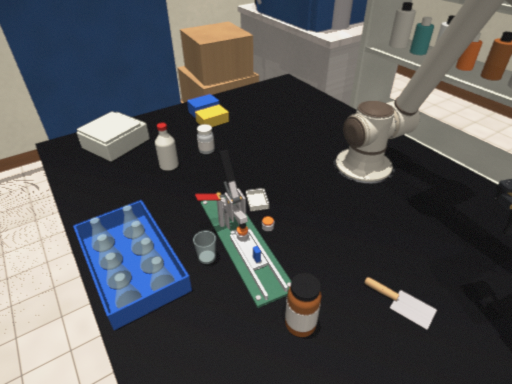

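View pics/side1.png

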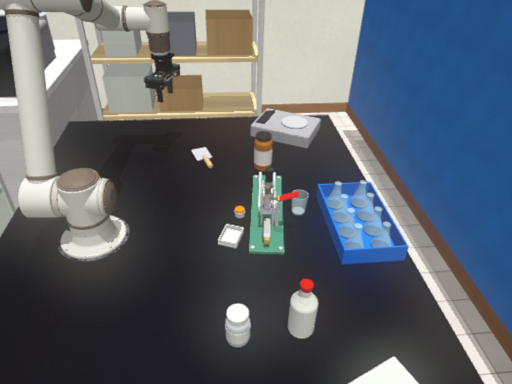

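The scene picture shows the green base (245,250), the handle (230,170), the red lever (207,197), the blue tab (257,254) and the cap (242,231). The beaker (205,247), spare cell (268,224) and dish (258,200) stand close by. Next I fit the clamp pose from the green plate in both views.

```bash
cat > fit.py <<'E'
from h import *
from scipy.spatial import cKDTree
def cloud(c,mask,d):
    v,u=np.nonzero(mask&(d>0)); return np.array([px2w(c,a,b,d[b,a]) for a,b in zip(u,v)])
if __name__=="__main__":
  for c in("scene","side"):
    p=cv2.imread(f"pics/{c}1.png"); d=np.load(f"{c}1.npy"); h=cv2.cvtColor(p,cv2.COLOR_BGR2HSV)
    g=cv2.inRange(h,(60,80,30),(90,255,255))>0
    P=cloud(c,g,d); P=P[(P[:,0]>.4)&(P[:,0]<.8)&(abs(P[:,1])<.4)&(P[:,2]<.03)&(P[:,2]>0)]
    r=cv2.minAreaRect(P[:,:2].astype(np.float32)*1000); print(c,len(P),np.median(P[:,2]),r)
    box=cv2.boxPoints(r); print(box.round(0).tolist())
    for n,lo,hi in(("blue",(105,120,60),(125,255,255)),("red",(0,150,100),(5,255,255)),("orange",(6,150,120),(16,255,255))):
        Q=cloud(c,cv2.inRange(h,lo,hi)>0,d)
        if len(Q):
            Q=Q[(Q[:,0]>.48)&(Q[:,0]<.68)&(abs(Q[:,1]-.1)<.2)]
        if len(Q): print(n,len(Q),np.median(Q,0).round(3),Q.min(0).round(3),Q.max(0).round(3))
    # grip dark pixels above z .15
    Q=cloud(c,cv2.inRange(h,(0,0,0),(180,255,70))>0,d); Q=Q[(Q[:,0]>.48)&(Q[:,0]<.66)&(abs(Q[:,1])<.15)&(Q[:,2]>.15)&(Q[:,2]<.3)]
    print("grip",len(Q),Q.mean(0).round(3),Q.min(0).round(3),Q.max(0).round(3))
E
python3 fit.py
```

```text
scene 1939 0.011498184677798395 ((573.5764770507812, 84.26486206054688), (426.14984130859375, 117.63999938964844), 82.0919418334961)
[[486.0, -119.0], [603.0, -135.0], [661.0, 287.0], [545.0, 303.0]]Traceback (most recent call last):
  File "fit.py", line 13, in <module>
    Q=cloud(c,cv2.inRange(h,lo,hi)>0,d)
  File "fit.py", line 4, in cloud
    v,u=np.nonzero(mask&(d>0)); return np.array([px2w(c,a,b,d[b,a]) for a,b in zip(u,v)])
                                                 ~~~~^^^^^^^^^^^^^^
  File "h.py", line 4, in px2w
    m=manip.camera_model(cam); T=np.array(m["T"])
ValueError: time passes only in moves, steps and waits
```

```bash
cat > h.py <<'E'
import numpy as np, cv2
from workcell import manip
M={c:manip.camera_model(c) for c in("scene","side","wrist")}
def px2w(cam,u,v,d,T=None):
    m=M[cam]; T=np.array(m["T"]) if T is None else T
    u,v,d=map(np.asarray,(u,v,d))
    return (T@np.array([(u-m["cx"])/m["fx"]*d,(v-m["cy"])/m["fy"]*d,d,d*0+1]))[:3].T
def w2px(cam,p,T=None):
    m=M[cam]; T=np.array(m["T"]) if T is None else T
    q=np.linalg.inv(T)@np.r_[p,1]
    return q[0]/q[2]*m["fx"]+m["cx"],q[1]/q[2]*m["fy"]+m["cy"]
def cloud(c,mask,d,T=None):
    v,u=np.nonzero(mask&(d>0)); return px2w(c,u,v,d[v,u],T)
E
sed -i '/^from scipy/d;/^def cloud/,+1d' fit.py; python3 fit.py
```

```text
scene 1939 0.011498184677798284 ((573.5764770507812, 84.26486206054688), (426.14984130859375, 117.63999938964844), 82.0919418334961)
[[486.0, -119.0], [603.0, -135.0], [661.0, 287.0], [545.0, 303.0]]
blue 85 [0.592 0.186 0.064] [0.582 0.168 0.032] [0.599 0.191 0.072]
red 132 [ 0.632 -0.007  0.137] [ 0.601 -0.024  0.125] [0.661 0.008 0.149]
orange 104 [0.576 0.083 0.057] [ 0.48  -0.014  0.024] [0.602 0.102 0.127]
grip 309 [0.568 0.    0.218] [ 0.551 -0.027  0.154] [0.584 0.025 0.255]
side 1299 0.012780101231715468 ((577.7630615234375, 87.44126892089844), (440.8287658691406, 113.03196716308594), 82.2536392211914)
[[492.0, -123.0], [604.0, -139.0], [663.0, 298.0], [551.0, 313.0]]
red 101 [ 0.629 -0.013  0.137] [ 0.602 -0.026 -0.002] [0.662 0.15  0.148]
orange 9 [ 0.599 -0.001  0.126] [ 0.48  -0.017 -0.   ] [0.601 0.116 0.131]
grip 79 [ 0.562 -0.016  0.222] [ 0.548 -0.035  0.183] [0.574 0.01  0.258]
```

```bash
cat >> h.py <<'E'
from scipy.spatial.transform import Rotation as R
O=np.array([.5662,.0191,0]); PSI=-0.138   # clamp pose (refined later)
def C(psi=None):
    a=PSI if psi is None else psi
    return R.from_euler("z",a).as_matrix()
def cw(p): return O+C()@np.array(p)/1000
def wc(p): return (C().T@(np.asarray(p)-O).T).T*1000
def shift(target,Rt,start=None,Rs=None):
    o=manip.observe()
    s=np.array(o["tool_pos"]) if start is None else np.array(start)
    Rs=np.array(o["orientation"]) if Rs is None else Rs
    return (Rs.T@(np.array(target)-s)).round(4),R.from_matrix(Rs.T@Rt).as_rotvec().round(3)
def down(yaw): # tool x at yaw, z down
    return R.from_euler("z",yaw).as_matrix()@np.diag([1,-1,-1.])
E
python3 - <<'E'
from h import *
print(M["wrist"])
print(shift([.60,.09,.42],down(PSI)))
E
```

```text
{'fx': 343.22195673514113, 'fy': 343.22195673514113, 'cx': 254.41693304205526, 'cy': 188.6188426569085, 'tool_from_camera': array([[-1.18721525e-03, -9.65484007e-01, -2.60459638e-01,
         7.08254629e-02],
       [ 9.99998542e-01, -8.26537744e-04, -1.49429889e-03,
         8.85513013e-04],
       [ 1.22744196e-03, -2.60461032e-01,  9.65483580e-01,
        -1.45651007e-01],
       [ 0.00000000e+00,  0.00000000e+00,  0.00000000e+00,
         1.00000000e+00]])}
(array([ 0.5357,  0.3401, -0.1804]), array([ 0.   , -0.   , -0.202]))
```

```bash
python3 -m handwheel '[0.01,0.01,-0.04,0,0,0,0, 0.04,0.03,-0.08,0,0,0,0, 0.08,0.05,-0.12,0,0,-0.05,0, 0.12,0.08,-0.15,0,0,-0.1,0, 0.17,0.11,-0.18,0,0,-0.15,0, 0.22,0.14,-0.18,0,0,-0.2,0, 0.27,0.17,-0.18,0,0,-0.2,0, 0.32,0.20,-0.18,0,0,-0.2,0]'
python3 - <<'E'
from h import *
o=manip.observe(); print(o["q"])
print(shift([.60,.09,.42],down(PSI)))
E
```

```text
time_s: 2.6
tool_pos: [0.4441, 0.2924, 0.4199]
orientation: [[0.99, -0.139, 0.001], [-0.139, -0.99, 0.001], [0.0, -0.001, -1.0]]
force: [1.1, 1.5, 0.7]
finger_gap: 0.0151
grasp_force: 0.0
[ 8.87428695e-01  1.51385330e-01  1.28558331e-01 -2.57235121e-05
 -1.54701263e+00  5.43929554e-01]
(array([ 1.825e-01,  1.788e-01, -1.000e-04]), array([-0.001, -0.   , -0.001]))
```

```bash
python3 -m handwheel '[0.03,0.03,0,0,0,0,0, 0.06,0.06,0,0,0,0,0, 0.09,0.09,0,0,0,0,0, 0.12,0.12,0,0,0,0,0, 0.15,0.15,0,0,0,0,0, 0.18,0.18,0,0,0,0,0, 0.18,0.18,0,0,0,0,0, 0.18,0.18,0,0,0,0,0]'
cat > look.py <<'E'
from h import *
import sys
def look(name,names=()):
    o=manip.observe(); W=np.eye(4); W[:3,:3]=o["orientation"]; W[:3,3]=o["tool_pos"]
    T=W@np.array(M["wrist"]["tool_from_camera"])
    p,d=manip.grab_frame("wrist"); cv2.imwrite(f"pics/{name}.png",p); np.savez(f"{name}.npz",d=d,T=T)
    for n in names:
        r=manip.spot_in(n,"wrist")[:2]
        print(n,[(np.round(x["position"],3).tolist(),wc(x["position"]).round(0).tolist(),round(x["score"],2)) for x in r])
    return p,d,T
if __name__=="__main__":
    p,d,T=look(sys.argv[1],sys.argv[2:]); h=cv2.cvtColor(p,cv2.COLOR_BGR2HSV)
    P=cloud("wrist",cv2.inRange(h,(60,80,30),(90,255,255))>0,d,T); P=P[(P[:,2]<.03)&(P[:,2]>0)]
    r=cv2.minAreaRect(P[:,:2].astype(np.float32)*1000); print(len(P),np.median(P[:,2]),r,cv2.boxPoints(r).round(0).tolist())
    for n,lo,hi in(("blue",(105,120,60),(125,255,255)),("red",(0,150,100),(5,255,255)),("orange",(6,150,120),(16,255,255)),("dark",(0,0,0),(180,255,60))):
        Q=wc(cloud("wrist",cv2.inRange(h,lo,hi)>0,d,T))
        Q=Q[(abs(Q[:,0])<100)&(Q[:,1]>-145)&(Q[:,1]<280)&(Q[:,2]>20)]
        if n=="blue": Q=Q[Q[:,2]>62]
        if n=="dark": Q=Q[(abs(Q[:,0])<30)&(Q[:,1]<0)&(Q[:,2]>95)]
        if len(Q): print(n,len(Q),np.median(Q,0).round(1),Q.min(0).round(1),Q.max(0).round(1))
        if n=="dark" and len(Q):
            k=np.polyfit(Q[:,1],Q[:,2],1); print("slope",np.arctan(-k[0]),"z at y",k, "x vs y",np.polyfit(Q[:,1],Q[:,0],1))
E
python3 look.py w1 handle_grip release_tip sled_tab cap
```

```text
time_s: 3.6
tool_pos: [0.5963, 0.0908, 0.4194]
orientation: [[0.99, -0.14, -0.0], [-0.14, -0.99, 0.0], [-0.0, -0.0, -1.0]]
force: [0.6, 0.6, 0.2]
finger_gap: 0.0004
grasp_force: 0.0
handle_grip [([0.567, -0.002, 0.214], [3.0, -21.0, 214.0], 0.8)]
release_tip [([0.625, -0.009, 0.134], [62.0, -20.0, 134.0], 0.84), ([0.591, 0.14, 0.026], [7.0, 124.0, 26.0], 0.61)]
sled_tab [([0.595, 0.14, 0.025], [12.0, 123.0, 25.0], 0.96)]
cap [([0.587, 0.139, 0.026], [4.0, 121.0, 26.0], 0.57)]
5981 0.012313805020561785 ((572.8524780273438, 82.37930297851562), (437.61553955078125, 117.03475952148438), 82.0685043334961) [[485.0, -126.0], [601.0, -142.0], [661.0, 291.0], [545.0, 307.0]]
blue 154 [  1.4 157.3  70.1] [ -5.5 145.8  64.3] [  7.9 169.4  72.6]
red 1015 [ 69.3 -19.2 138.5] [ 37.4 -33.  124.5] [ 96.1  -6.6 149.2]
orange 77 [10.5 63.8 59. ] [  5.5 -29.2  55.8] [ 36.4  77.2 406.5]
dark 1354 [  1.9 -23.3 228.1] [-12.3 -54.4 187.4] [ 25.1  -0.  475.2]
slope 0.7026813583154258 z at y [ -0.84688241 211.26310908] x vs y [0.03977244 2.7074083 ]
```

View pics/w1.png

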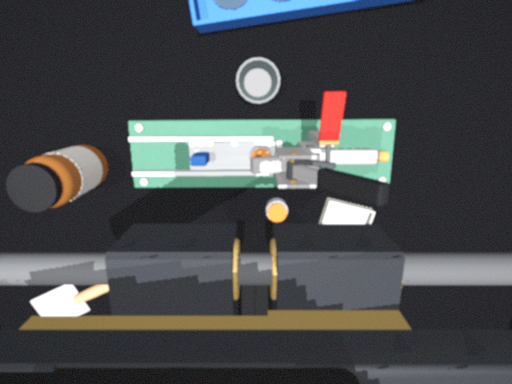

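The wrist picture shows the tab (200,159), the red paddle (332,117), the grip (355,187), the spare cell (277,210) and the beaker (258,80). The handle is up. I refine the clamp origin by about (+1, -4) mm and fit the handle angle.

```bash
sed -i 's/^O=np.array.*/O=np.array([.5666,.0150,0]); PSI=-0.138/' h.py
python3 - <<'E'
from h import *
z=np.load("w1.npz"); p=cv2.imread("pics/w1.png"); h=cv2.cvtColor(p,cv2.COLOR_BGR2HSV)
Q=wc(cloud("wrist",cv2.inRange(h,(0,0,0),(180,255,60))>0,z["d"],z["T"]))
Q=Q[(abs(Q[:,0])<14)&(Q[:,1]>-70)&(Q[:,1]<0)&(Q[:,2]>170)&(Q[:,2]<275)]
vx=cv2.fitLine(Q[:,1:].astype(np.float32),cv2.DIST_HUBER,0,.01,.01).ravel(); print(len(Q),vx,np.arctan2(abs(vx[1]),abs(vx[0])))
n=np.array([abs(vx[1]),abs(vx[0])]); print("offset of pivot line",(vx[2:]-[30,136])@n, Q.min(0),Q.max(0))
# s range
a=np.array([-abs(vx[0]),abs(vx[1])]); s=(Q[:,1:]-[30,136])@a; print(np.percentile(s,[2,98]), np.median(Q[:,0]))
th=np.arctan2(abs(vx[1]),abs(vx[0]))
g=np.array([0,30-105*np.cos(th)+8*np.sin(th),136+105*np.sin(th)+8*np.cos(th)]); print("grip",g)
E
```

```text
1228 [  0.54343385  -0.83945197 -19.980135   227.87212   ] 0.996274
offset of pivot line 7.970494608519061 [-13.30128218 -50.35985074 189.46276325] [ 1.14665490e+01 -1.64057589e-01  2.55053062e+02]
[ 68.81278932 137.06055643] 0.6716185347841765
grip [  0.         -20.34493828 228.4899292 ]
```

```bash
cat >> h.py <<'E'
def hp(th,gap,phi=None,s=100.):
    phi=th if phi is None else phi
    n=np.array([0,np.sin(th),np.cos(th)]); a=np.array([0,-np.cos(th),np.sin(th)])
    nt=np.array([0,np.sin(phi),np.cos(phi)])
    tip=np.array([0,30,136])+a*s+n*(8+gap)
    return cw(tip+17*nt), C()@R.from_euler("x",-phi).as_matrix()@np.diag([1,-1,-1.])
E
python3 - <<'E'
from h import *
p,Rt=hp(.996,20,.9); print(p,shift(p,Rt))
E
```

```text
[0.56831274 0.02733229 0.24572026] (array([-0.0187,  0.0675,  0.1742]), array([-0.9  , -0.   , -0.001]))
```

```bash
python3 -m handwheel '[-0.003,0.01,0.03,-0.15,0,0,0, -0.006,0.02,0.06,-0.3,0,0,0, -0.009,0.03,0.09,-0.45,0,0,0, -0.012,0.045,0.115,-0.6,0,0,0, -0.015,0.055,0.14,-0.75,0,0,0, -0.018,0.066,0.16,-0.9,0,0,0, -0.0187,0.0675,0.174,-0.9,0,0,0, -0.0187,0.0675,0.174,-0.9,0,0,0]' 10
python3 - <<'E'
from h import *
o=manip.observe(); print(o["q"].round(2))
for th,g in((.996,0),(.85,0),(.7,0),(.55,0)):
    p,Rt=hp(th,g,th-.1); print(th,shift(p,Rt))
E
```

```text
time_s: 4.85
tool_pos: [0.5687, 0.0268, 0.2455]
orientation: [[0.99, -0.087, -0.109], [-0.139, -0.617, -0.775], [-0.0, 0.782, -0.623]]
force: [-0.0, -0.3, 1.1]
finger_gap: 0.0001
grasp_force: 0.0
[ 0.6   0.5  -0.28  0.62 -1.51  0.56]
0.996 (array([-0.0004,  0.0019,  0.0194]), array([ 0.002,  0.001, -0.001]))
0.85 (array([-0.0004,  0.0059,  0.0342]), array([ 0.148,  0.001, -0.001]))
0.7 (array([-0.0004,  0.0078,  0.0498]), array([ 0.298,  0.001, -0.001]))
0.55 (array([-0.0004,  0.0072,  0.0654]), array([ 0.448,  0.001, -0.001]))
```

```bash
python3 -m handwheel '[0,0.001,0.008,0,0,0,0, 0,0.002,0.014,0,0,0,0, 0,0.002,0.019,0,0,0,0, 0,0.003,0.024,0.05,0,0,0, 0,0.005,0.03,0.1,0,0,0, 0,0.006,0.036,0.165,0,0,0, 0,0.007,0.043,0.23,0,0,0, 0,0.0078,0.05,0.3,0,0,0]'
cat > st.py <<'E'
from h import *
import sys
o=manip.observe(); Rm=np.array(o["orientation"]); f=C().T@np.array(o["force"])
tip=wc(np.array(o["tool_pos"])+.017*Rm[:,2]); d=tip-[0,30,136]
print("t",o["time_s"],"tip",tip.round(1),"Fclamp",f.round(1),"r-angle",round(float(np.arctan2(d[2],-d[1])-np.arcsin(8/np.hypot(d[1],d[2]))),3))
for th in map(float,sys.argv[1:]):
    p,Rt=hp(th,0,th); print(th,*shift(p,Rt))
E
python3 st.py .6 .5 .4 .3
```

```text
time_s: 5.85
tool_pos: [0.5626, -0.0173, 0.2211]
orientation: [[0.99, -0.116, -0.077], [-0.139, -0.82, -0.555], [0.002, 0.56, -0.828]]
force: [0.2, 0.5, -0.2]
finger_gap: 0.0006
grasp_force: 0.1
t 5.85 tip [  0.5 -42.1 207. ] Fclamp [ 0.1  0.5 -0.2] r-angle 0.699
0.6 [-0.0005  0.0004  0.0099] [-0.005 -0.001 -0.002]
0.5 [-0.0005  0.0024  0.02  ] [ 0.095 -0.001 -0.002]
0.4 [-0.0005  0.0034  0.0302] [ 0.195 -0.001 -0.002]
0.3 [-0.0005  0.0034  0.0405] [ 0.295 -0.001 -0.002]
```

```bash
python3 -m handwheel '[0,0,0.004,0,0,0,0, 0,0.0005,0.008,0,0,0,0, 0,0.001,0.012,0.03,0,0,0, 0,0.0015,0.016,0.06,0,0,0, 0,0.002,0.02,0.09,0,0,0, 0,0.003,0.024,0.13,0,0,0, 0,0.003,0.028,0.17,0,0,0, 0,0.0034,0.03,0.195,0,0,0]' && python3 st.py .35 .3 .25 .2
```

```text
time_s: 6.85
tool_pos: [0.5599, -0.036, 0.198]
orientation: [[0.99, -0.129, -0.053], [-0.139, -0.912, -0.387], [0.001, 0.391, -0.921]]
force: [-4.0, 7.2, 5.4]
finger_gap: 0.0006
grasp_force: 3.5
t 6.85 tip [  0.4 -58.1 182.4] Fclamp [-5.   6.5  5.4] r-angle 0.404
0.35 [-0.0004  0.002   0.0054] [ 0.051 -0.001 -0.002]
0.3 [-0.0004  0.0028  0.0105] [ 0.101 -0.001 -0.002]
0.25 [-0.0004  0.0035  0.0156] [ 0.151 -0.001 -0.002]
0.2 [-0.0004  0.0038  0.0208] [ 0.201 -0.001 -0.002]
```

Run:
```python
from h import *
p,_=manip.grab_frame("side"); cv2.imwrite("pics/s2.png",cv2.resize(p[150:270,200:340],None,fx=4,fy=4))
```

```text
(no output)
```

View pics/s2.png

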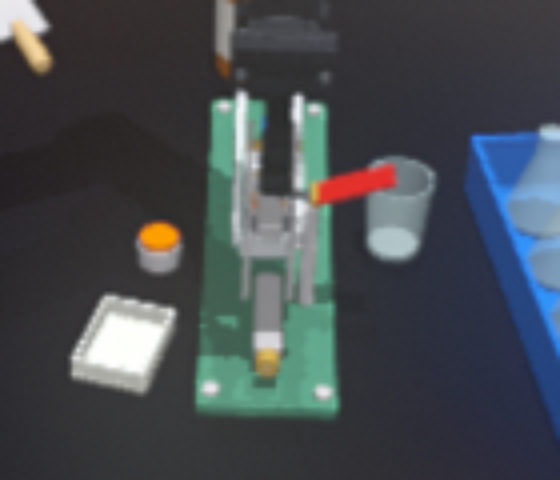

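```bash
python3 st.py; python3 look.py w2 handle_grip
```

```text
t 6.9 tip [  0.5 -58.3 182.5] Fclamp [-2.6  3.5  2.9] r-angle 0.404
handle_grip [([0.57, -0.012, 0.158], [7.0, -27.0, 158.0], 0.77)]
8675 0.01239064847579735 ((560.0835571289062, -11.708892822265625), (247.21609497070312, 114.85083770751953), 82.25541687011719) [[487.0, -126.0], [600.0, -142.0], [634.0, 103.0], [520.0, 119.0]]
red 5734 [ 69.4 -15.4 139. ] [ 35.  -28.8 125. ] [ 95.4  -3.1 149.1]
orange 390 [ 9.9 67.5 54.6] [-90.1 -27.5  27.5] [ 35.3  77.4 127.7]
dark 14432 [ 25.6 -27.  285.3] [  -8.9 -105.6  156.8] [ 27.7  -0.  303.6]
slope -0.6533749128697769 z at y [  0.76554343 292.35830033] x vs y [ 0.15971429 27.58031856]
```

View pics/w2.png

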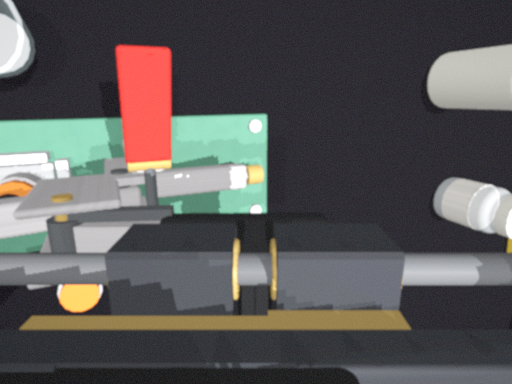

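```bash
python3 -m handwheel '[0,0.0005,0.0015,0.013,0,0,0, 0,0.001,0.003,0.027,0,0,0, 0,0.0015,0.0045,0.04,0,0,0, 0,0.0018,0.006,0.053,0,0,0, 0,0.0022,0.007,0.067,0,0,0, 0,0.0025,0.0084,0.08,0,0,0, 0,0.0025,0.0084,0.08,0,0,0, 0,0.0025,0.0084,0.08,0,0,0]' && python3 st.py .28 .24
```

```text
time_s: 8.0
tool_pos: [0.5596, -0.0409, 0.192]
orientation: [[0.99, -0.132, -0.042], [-0.138, -0.939, -0.314], [0.002, 0.317, -0.948]]
force: [-4.2, 8.5, 7.1]
finger_gap: 0.0006
grasp_force: 4.9
t 8.0 tip [  0.7 -61.7 175.9] Fclamp [-5.4  7.8  7.1] r-angle 0.33
0.28 [-0.0007  0.0014  0.005 ] [ 0.043 -0.002 -0.001]
0.24 [-0.0007  0.0021  0.0091] [ 0.083 -0.002 -0.001]
```

```bash
python3 -m handwheel '[-0.0005,0,0.001,0.01,0,0,0, -0.0006,0.0002,0.002,0.02,0,0,0, -0.0006,0.0004,0.003,0.03,0,0,0, -0.0006,0.0006,0.004,0.04,0,0,0, -0.0006,0.0006,0.0045,0.045,0,0,0, -0.0006,0.0006,0.005,0.05,0,0,0, -0.0006,0.0006,0.005,0.05,0,0,0, -0.0006,0.0006,0.005,0.05,0,0,0]' && python3 st.py .24 .2
```

```text
time_s: 9.0
tool_pos: [0.5592, -0.0432, 0.1883]
orientation: [[0.99, -0.134, -0.034], [-0.138, -0.954, -0.268], [0.004, 0.27, -0.963]]
force: [-2.6, 8.1, 9.8]
finger_gap: 0.0007
grasp_force: 5.6
t 9.0 tip [  0.7 -63.3 171.9] Fclamp [-3.6  7.7  9.8] r-angle 0.287
0.24 [-0.0007  0.0013  0.0047] [ 0.033 -0.003 -0.001]
0.2 [-0.0007  0.002   0.0088] [ 0.073 -0.003 -0.001]
```

```bash
python3 -m handwheel '[-0.0004,-0.0003,0.001,0.01,0,0,0, -0.0005,-0.0002,0.002,0.02,0,0,0, -0.0005,0,0.003,0.03,0,0,0, -0.0005,0.0002,0.004,0.04,0,0,0, -0.0005,0.0003,0.0045,0.045,0,0,0, -0.0005,0.0004,0.005,0.05,0,0,0, -0.0005,0.0004,0.005,0.05,0,0,0, -0.0005,0.0004,0.005,0.05,0,0,0]' && python3 st.py .2 .16
```

```text
time_s: 10.0
tool_pos: [0.5588, -0.0455, 0.184]
orientation: [[0.99, -0.136, -0.026], [-0.138, -0.966, -0.221], [0.004, 0.222, -0.975]]
force: [-2.5, 4.7, 9.6]
finger_gap: 0.0003
grasp_force: 5.3
t 10.0 tip [  0.7 -64.8 167.4] Fclamp [-3.1  4.3  9.6] r-angle 0.239
0.2 [-0.0006  0.0012  0.0039] [ 0.024 -0.004 -0.001]
0.16 [-0.0006  0.002   0.008 ] [ 0.064 -0.004 -0.001]
```

```bash
python3 -m handwheel '[-0.0004,-0.0002,0.001,0.01,0,0,0, -0.0005,0,0.002,0.02,0,0,0, -0.0005,0.0001,0.003,0.03,0,0,0, -0.0005,0.0003,0.004,0.04,0,0,0, -0.0005,0.0004,0.0045,0.045,0,0,0, -0.0005,0.0004,0.0045,0.045,0,0,0, -0.0005,0.0004,0.0045,0.045,0,0,0, -0.0005,0.0004,0.0045,0.045,0,0,0]' && python3 st.py .16 .12
```

```text
time_s: 11.0
tool_pos: [0.5584, -0.0476, 0.1796]
orientation: [[0.99, -0.137, -0.02], [-0.138, -0.974, -0.178], [0.005, 0.179, -0.984]]
force: [-0.7, 0.9, 7.6]
finger_gap: 0.0006
grasp_force: 4.3
t 11.0 tip [  0.6 -66.1 162.9] Fclamp [-0.8  0.8  7.6] r-angle 0.193
0.16 [-0.0005  0.0011  0.0033] [ 0.02  -0.005 -0.001]
0.12 [-0.0006  0.0019  0.0073] [ 0.06  -0.005 -0.001]
```

```bash
python3 -m handwheel '[0,0.0002,0.0005,0.005,0,0,0, 0,0.0003,0.001,0.01,0,0,0, 0,0.0004,0.0015,0.015,0,0,0, 0,0.0005,0.002,0.02,0,0,0, 0,0.0006,0.0025,0.025,0,0,0, 0,0.0007,0.003,0.03,0,0,0, 0,0.0007,0.003,0.03,0,0,0, 0,0.0007,0.003,0.03,0,0,0]' && python3 st.py .16 .12
```

```text
time_s: 12.0
tool_pos: [0.5582, -0.0489, 0.1763]
orientation: [[0.99, -0.138, -0.016], [-0.138, -0.979, -0.149], [0.005, 0.149, -0.989]]
force: [1.1, 0.4, 6.2]
finger_gap: 0.0004
grasp_force: 3.2
t 12.0 tip [  0.5 -67.  159.5] Fclamp [1.1 0.5 6.2] r-angle 0.157
0.16 [-0.0005  0.0003 -0.0003] [-0.01  -0.004 -0.002]
0.12 [-0.0005  0.0013  0.0037] [ 0.03  -0.004 -0.001]
```

```bash
python3 -m handwheel '[-0.0001,0.0001,0.0005,0.005,0,0,0, -0.0002,0.0002,0.001,0.01,0,0,0, -0.0002,0.0003,0.0015,0.015,0,0,0, -0.0002,0.0004,0.002,0.02,0,0,0, -0.0002,0.0005,0.0025,0.025,0,0,0, -0.0002,0.0006,0.003,0.03,0,0,0, -0.0002,0.0006,0.003,0.03,0,0,0, -0.0002,0.0006,0.003,0.03,0,0,0]' && python3 st.py
```

```text
time_s: 13.0
tool_pos: [0.5555, -0.0494, 0.1712]
orientation: [[0.99, -0.138, -0.018], [-0.14, -0.983, -0.118], [-0.001, 0.12, -0.993]]
force: [2.0, 0.3, 2.3]
finger_gap: 0.0005
grasp_force: 1.0
t 13.0 tip [ -2.1 -67.4 154.3] Fclamp [1.9 0.6 2.3] r-angle 0.105
```

```bash
python3 -m handwheel '[0.0003,0.0001,0.0005,0.005,0,0,0, 0.0005,0.0002,0.001,0.01,0,0,0, 0.0005,0.0003,0.0015,0.015,0,0,0, 0.0005,0.0004,0.002,0.02,0,0,0, 0.0005,0.0004,0.002,0.02,0,0,0, 0.0005,0.0004,0.002,0.02,0,0,0, 0.0005,0.0004,0.002,0.02,0,0,0, 0.0005,0.0004,0.002,0.02,0,0,0]' && python3 st.py
```

```text
time_s: 14.0
tool_pos: [0.5564, -0.0501, 0.1698]
orientation: [[0.99, -0.139, -0.014], [-0.139, -0.985, -0.099], [-0.0, 0.1, -0.995]]
force: [0.1, 0.6, 0.0]
finger_gap: 0.0008
grasp_force: 0.0
t 14.0 tip [ -1.1 -67.6 152.9] Fclamp [-0.   0.7  0. ] r-angle 0.09
```

```bash
python3 -m handwheel '[0,0.0001,0.0005,0.005,0,0,0, 0,0.0002,0.001,0.01,0,0,0, 0,0.0003,0.0015,0.015,0,0,0, 0,0.0004,0.002,0.02,0,0,0, 0,0.0004,0.0025,0.02,0,0,0, 0,0.0004,0.003,0.02,0,0,0, 0,0.0004,0.003,0.02,0,0,0, 0,0.0004,0.003,0.02,0,0,0]' && python3 st.py
```

```text
time_s: 15.0
tool_pos: [0.5563, -0.0508, 0.1668]
orientation: [[0.99, -0.139, -0.011], [-0.139, -0.987, -0.079], [-0.0, 0.08, -0.997]]
force: [0.8, 0.3, -0.2]
finger_gap: 0.0009
grasp_force: 0.0
t 15.0 tip [ -1.1 -68.  149.9] Fclamp [ 0.8  0.4 -0.2] r-angle 0.06
```

```bash
python3 -m handwheel '[0,0,0.0003,0,0,0,0, 0,0,0.0006,0,0,0,0, 0,0.0001,0.0009,0.005,0,0,0, 0,0.0002,0.0012,0.01,0,0,0, 0,0.0002,0.0015,0.015,0,0,0, 0,0.0002,0.0015,0.015,0,0,0, 0,0.0002,0.0015,0.015,0,0,0, 0,0.0002,0.0015,0.015,0,0,0]' && python3 st.py
```

```text
time_s: 16.0
tool_pos: [0.5564, -0.0512, 0.1658]
orientation: [[0.99, -0.139, -0.009], [-0.139, -0.988, -0.064], [0.0, 0.065, -0.998]]
force: [-2.0, 1.3, 5.3]
finger_gap: 0.0005
grasp_force: 2.7
t 16.0 tip [ -1.  -68.1 148.9] Fclamp [-2.2  1.   5.3] r-angle 0.05
```

```bash
python3 -m handwheel '[0,0,-0.005,0,0,0,0, 0,0,-0.015,0,0,0,0, 0,-0.01,-0.03,-0.04,0,0,0, 0,-0.01,-0.05,-0.06,0,0,0, 0.03,-0.01,-0.06,-0.06,0,0,0, 0.07,-0.01,-0.06,-0.06,0,0,0, 0.1,-0.01,-0.06,-0.06,0,0,0, 0.1,-0.01,-0.06,-0.06,0,0,0]' && python3 look.py w3 handle_grip
cat >> h.py <<'E'
def rp(x,z,lean=.35,y=-16):
    Rt=R.from_euler("y",lean).as_matrix()@np.diag([1,-1,-1.])
    return cw(np.array([x,y,z])-17*Rt[:,2]-9.5*Rt[:,0]), C()@Rt
E
python3 - <<'E'
from h import *
for z in (165,150): print(shift(*rp(85,z)))
p=cv2.imread("pics/w3.png")
z=np.load("w3.npz"); h=cv2.cvtColor(p,cv2.COLOR_BGR2HSV)
Q=wc(cloud("wrist",cv2.inRange(h,(0,0,0),(180,255,60))>0,z["d"],z["T"]))
Q=Q[(abs(Q[:,0])<14)&(Q[:,1]>-130)&(Q[:,1]<-40)&(Q[:,2]>70)&(Q[:,2]<185)]
vx=cv2.fitLine(Q[:,1:].astype(np.float32),cv2.DIST_HUBER,0,.01,.01).ravel() if len(Q) else 0; print(len(Q),vx)
h2=cv2.inRange(h,(6,150,120),(16,255,255))
Q=wc(cloud("wrist",h2>0,z["d"],z["T"])); Q=Q[(abs(Q[:,0])<25)&(abs(Q[:,1]-70)<25)]; print("cap",len(Q),np.percentile(Q,[50,90],axis=0) if len(Q) else 0)
E
```

```text
time_s: 17.0
tool_pos: [0.6587, -0.0516, 0.2237]
orientation: [[0.99, -0.139, -0.018], [-0.14, -0.982, -0.123], [-0.0, 0.125, -0.992]]
force: [-0.2, -0.2, -1.1]
finger_gap: 0.0001
grasp_force: 0.0
handle_grip []
6252 0.012368426469800936 ((589.513671875, 42.25553894042969), (360.08746337890625, 157.4664764404297), 84.7010269165039) [[494.0, -130.0], [651.0, -144.0], [685.0, 214.0], [528.0, 229.0]]
blue 88 [  0.2 157.   66.4] [ -6.1 155.3  62. ] [  6.2 159.5  71.6]
red 402 [ 92.4 -16.5 146.6] [ 87.  -28.5 143.8] [ 95.7  -3.7 148.7]
dark 11 [ 11.4 -64.1 139.9] [ 10.6 -64.8 135.9] [ 11.7 -63.2 143.8]
slope -1.2132791799118334 z at y [  2.67686824 311.10555249] x vs y [ 0.04607178 14.15697596]
(array([-0.0168, -0.042 ,  0.035 ]), array([ 0.123, -0.348, -0.024]))
(array([-0.0167, -0.0439,  0.0499]), array([ 0.123, -0.348, -0.024]))
11 [  0.15835539   0.9873822  -64.01218    139.52791   ]
cap 0 0
```

View pics/w3.png

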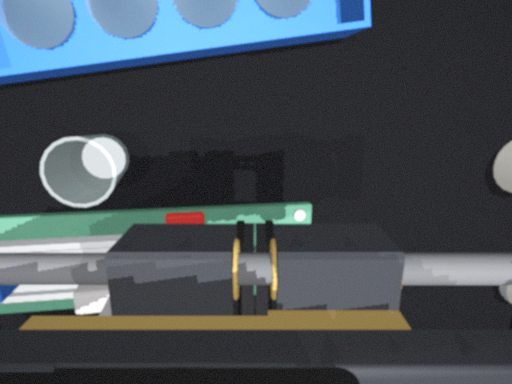

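The wrist view is blocked by the gripper; only the red tip (185,218) and the beaker (85,170) show. I check the handle and cap through the fixed cameras.

Run:
```python
from h import *
ims=[]
for c in("side","scene"):
    p,d=manip.grab_frame(c); h=cv2.cvtColor(p,cv2.COLOR_BGR2HSV)
    Q=wc(cloud(c,cv2.inRange(h,(0,0,0),(180,255,70))>0,d))
    Q=Q[(abs(Q[:,0])<14)&(Q[:,1]>-130)&(Q[:,1]<-40)&(Q[:,2]>80)&(Q[:,2]<200)]
    if len(Q)>5:
        print(c,len(Q),np.median(Q,0),cv2.fitLine(Q[:,1:].astype(np.float32),cv2.DIST_HUBER,0,.01,.01).ravel())
    u,v=map(int,w2px(c,cw([0,20,100])));ims.append(cv2.resize(p[v-60:v+60,max(0,u-65):u+65],(520,480))[:, :390])
cv2.imwrite("pics/b4.png",np.hstack(ims))
```

```text
side 111 [  0.54023285 -83.89954005 149.48347096] [ 9.9992710e-01 -1.2073459e-02 -7.6593727e+01  1.4964612e+02]
scene 130 [  3.62862908 -70.62317991 148.19483379] [ 9.9940264e-01 -3.4560233e-02 -7.1369431e+01  1.4831482e+02]
```

View pics/b4.png

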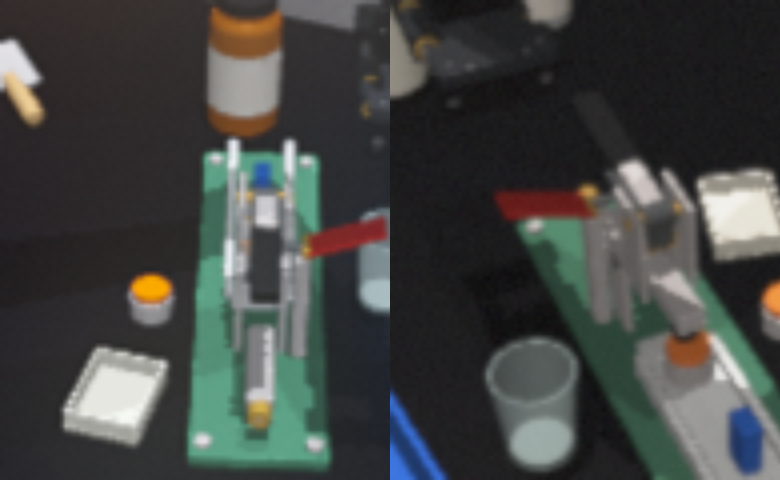

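Both views show the handle (left 265,265) near level and staying locked at about 0.03 rad, and the jaw pressing the cap (right 688,350). Next is the red lever.

```bash
python3 -m handwheel '[-0.004,-0.01,0,0.03,-0.09,-0.006,0, -0.008,-0.02,0,0.06,-0.17,-0.012,0, -0.012,-0.03,0.01,0.09,-0.26,-0.018,0, -0.0167,-0.042,0.02,0.123,-0.348,-0.024,0, -0.0167,-0.042,0.03,0.123,-0.348,-0.024,0, -0.0168,-0.0425,0.04,0.123,-0.348,-0.024,0, -0.0167,-0.044,0.05,0.123,-0.348,-0.024,0, -0.0167,-0.044,0.05,0.123,-0.348,-0.024,0]'
cat > rs.py <<'E'
from h import *
import sys
o=manip.observe(); Rm=np.array(o["orientation"]); f=C().T@np.array(o["force"])
k=wc(np.array(o["tool_pos"])+.017*Rm[:,2]+.0095*Rm[:,0])
print("t",o["time_s"],"corner",k.round(1),"F",f.round(1))
for z in map(float,sys.argv[1:]): print(z,*shift(*rp(85,z)))
E
python3 rs.py 142 134
```

```text
time_s: 18.2
tool_pos: [0.6452, -0.012, 0.169]
orientation: [[0.931, -0.137, -0.34], [-0.129, -0.991, 0.046], [-0.343, 0.001, -0.939]]
force: [0.0, -0.6, 0.9]
finger_gap: 0.0003
grasp_force: 0.0
t 18.2 corner [ 84.7 -15.9 149.8] F [ 0.1 -0.6  0.9]
142.0 [0.003  0.0001 0.0072] [ 0.001 -0.     0.   ]
134.0 [0.0057 0.0001 0.0147] [ 0.001 -0.     0.   ]
```

```bash
python3 -m handwheel '[0.0007,0,0.002,0,0,0,0, 0.0014,0,0.004,0,0,0,0, 0.0021,0,0.006,0,0,0,0, 0.0028,0,0.0075,0,0,0,0, 0.0035,0,0.009,0,0,0,0, 0.0039,0,0.0105,0,0,0,0, 0.0044,0,0.012,0,0,0,0, 0.0044,0,0.012,0,0,0,0]' && python3 rs.py 132
```

```text
time_s: 19.2
tool_pos: [0.646, -0.012, 0.1566]
orientation: [[0.931, -0.137, -0.339], [-0.129, -0.991, 0.046], [-0.342, 0.0, -0.94]]
force: [0.7, 0.9, 1.2]
finger_gap: 0.0006
grasp_force: 0.7
t 19.2 corner [ 85.5 -15.8 137.4] F [0.6 1.  1.2]
132.0 [0.0014 0.0002 0.0052] [ 0.001 -0.001  0.   ]
```

```bash
python3 -m handwheel '[0.0002,0,0.001,0,0,0,0, 0.0005,0,0.002,0,0,0,0, 0.0008,0,0.003,0,0,0,0, 0.0011,0,0.004,0,0,0,0, 0.0014,0,0.005,0,0,0,0, 0.0017,0,0.006,0,0,0,0, 0.0017,0,0.006,0,0,0,0, 0.0017,0,0.006,0,0,0,0]' && python3 rs.py 125
```

```text
time_s: 20.2
tool_pos: [0.6456, -0.0119, 0.1506]
orientation: [[0.931, -0.137, -0.338], [-0.129, -0.991, 0.046], [-0.341, 0.0, -0.94]]
force: [2.5, -0.8, 2.4]
finger_gap: 0.0003
grasp_force: 1.0
t 20.2 corner [ 85.1 -15.8 131.4] F [ 2.6 -0.4  2.4]
125.0 [0.0021 0.0002 0.006 ] [ 0.    -0.002  0.   ]
```

```bash
python3 -m handwheel '[0.0003,0,0.001,0,0,0,0, 0.0006,0,0.002,0,0,0,0, 0.0009,0,0.003,0,0,0,0, 0.0012,0,0.004,0,0,0,0, 0.0015,0,0.005,0,0,0,0, 0.0018,0,0.006,0,0,0,0, 0.0018,0,0.006,0,0,0,0, 0.0018,0,0.006,0,0,0,0]' && python3 rs.py 120
```

```text
time_s: 21.2
tool_pos: [0.6461, -0.012, 0.1459]
orientation: [[0.932, -0.137, -0.335], [-0.129, -0.991, 0.046], [-0.339, 0.0, -0.941]]
force: [2.4, 0.6, 6.5]
finger_gap: 0.0002
grasp_force: 3.6
t 21.2 corner [ 85.7 -15.8 126.7] F [2.3 0.9 6.5]
120.0 [0.0017 0.0002 0.0065] [ 0.001 -0.005  0.001]
```

```bash
python3 -m handwheel '[0.0002,0,0.001,0,0,0,0, 0.0005,0,0.002,0,0,0,0, 0.0008,0,0.003,0,0,0,0, 0.0011,0,0.004,0,0,0,0, 0.0014,0,0.005,0,0,0,0, 0.0017,0,0.006,0,0,0,0, 0.0017,0,0.006,0,0,0,0, 0.0017,0,0.006,0,0,0,0]' && python3 rs.py 115
```

```text
time_s: 22.2
tool_pos: [0.6446, -0.0118, 0.138]
orientation: [[0.931, -0.137, -0.339], [-0.129, -0.991, 0.047], [-0.342, 0.0, -0.94]]
force: [2.6, -0.8, 2.3]
finger_gap: 0.0003
grasp_force: 1.2
t 22.2 corner [ 84.  -15.8 118.8] F [ 2.7 -0.4  2.3]
115.0 [0.0022 0.0002 0.0032] [ 0.    -0.001  0.   ]
```

```bash
cat > hs.py <<'E'
from h import *
for c in("side","scene"):
    p,d=manip.grab_frame(c); np.save(c+"_n.npy",d); cv2.imwrite(f"{c}_n.png",p); h=cv2.cvtColor(p,cv2.COLOR_BGR2HSV)
    Q=wc(cloud(c,cv2.inRange(h,(0,0,0),(180,255,70))>0,d))
    Q=Q[(abs(Q[:,0])<14)&(Q[:,1]>-130)&(Q[:,1]<10)&(Q[:,2]>80)&(Q[:,2]<290)]
    if len(Q)>5: print(c,len(Q),np.percentile(Q,[5,50,95],axis=0).round(0).tolist())
E
python3 hs.py
```

```text
side 37 [[-8.0, -88.0, 206.0], [1.0, -82.0, 211.0], [8.0, -64.0, 218.0]]
scene 256 [[-9.0, -75.0, 173.0], [3.0, -43.0, 192.0], [13.0, -12.0, 214.0]]
```

Run:
```python
from h import *
o=manip.observe(); print(wc(o["tool_pos"]).round(1), o["q"].round(2))
for t,l in(((85,-16,200),.35),((85,-16,240),.1),((85,60,260),0),((60,120,260),0)):
    Rt=C()@R.from_euler("y",l).as_matrix()@np.diag([1,-1,-1.]); print(t,*shift(cw(t),Rt))
```

```text
[ 80.9 -15.8 138.1] [ 0.18  0.67  0.23 -0.11 -1.47  1.28]
(85, -16, 200) [-0.0174  0.0002 -0.0596] [ 0.001 -0.001  0.   ]
(85, -16, 240) [-0.031   0.0002 -0.0972] [0.    0.249 0.   ]
(85, 60, 260) [-0.0378 -0.0758 -0.116 ] [0.    0.349 0.   ]
(60, 120, 260) [-0.0613 -0.1358 -0.1075] [0.    0.349 0.   ]
```

```bash
python3 -m handwheel '[-0.005,0,-0.018,0,0,0,0, -0.011,0,-0.038,0,0,0,0, -0.0174,0,-0.06,0,0,0,0, -0.025,0,-0.08,0,0.12,0,0, -0.031,0,-0.097,0,0.25,0,0, -0.035,-0.04,-0.11,0,0.349,0,0, -0.038,-0.076,-0.116,0,0.349,0,0, -0.061,-0.125,-0.1075,0,0.349,0,0]'
python3 - <<'E'
from h import *
o=manip.observe(); print(wc(o["tool_pos"]).round(1), o["q"].round(2))
for z in(200,62): print(*shift(cw((0.4,161.5,z)),down(PSI-np.pi/2)))
E
```

```text
time_s: 23.3
tool_pos: [0.6415, 0.1153, 0.2614]
orientation: [[0.99, -0.139, 0.002], [-0.139, -0.99, 0.0], [0.002, -0.0, -1.0]]
force: [0.7, -0.1, -0.3]
finger_gap: 0.0004
grasp_force: 0.0
[ 60.4 109.6 261.4] [ 0.43  0.42  0.11  0.   -1.27  1.01]
[-0.0602 -0.0518  0.0613] [-2.000e-03 -1.000e-03  1.569e+00]
[-0.0605 -0.0517  0.1993] [-2.000e-03 -1.000e-03  1.569e+00]
```

```bash
python3 look.py w5 sled_tab cap; python3 hs.py
```

```text
sled_tab [([0.59, 0.138, 0.024], [7.0, 125.0, 24.0], 0.58)]
cap [([0.587, 0.097, 0.054], [9.0, 84.0, 54.0], 0.56), ([0.559, -0.031, 0.195], [-1.0, -47.0, 195.0], 0.29)]
9454 0.012336989929594644 ((574.67724609375, 90.17243957519531), (458.8570251464844, 116.29771423339844), 81.69581604003906) [[484.0, -128.0], [599.0, -145.0], [665.0, 309.0], [550.0, 326.0]]
blue 149 [  5.9 167.3  69.2] [  2.4 121.6  62.2] [ 98.4 181.2 321.9]
red 2117 [ 69.2 -14.7 138.6] [ 34.5 -28.8 123.6] [ 95.   -2.6 148.4]
orange 286 [ 7.7 79.6 54.6] [ -2.9 -26.8  51.7] [ 71.4 101.2 249.8]
dark 74 [-11.4 -47.2 195.1] [-12.6 -64.3 180.1] [  8.5 -22.7 205.5]
slope 0.5752298820662206 z at y [ -0.64837197 164.2471388 ] x vs y [ -0.05015394 -13.17841158]
side 37 [[-8.0, -88.0, 206.0], [1.0, -82.0, 211.0], [7.0, -62.0, 218.0]]
```

View pics/w5.png

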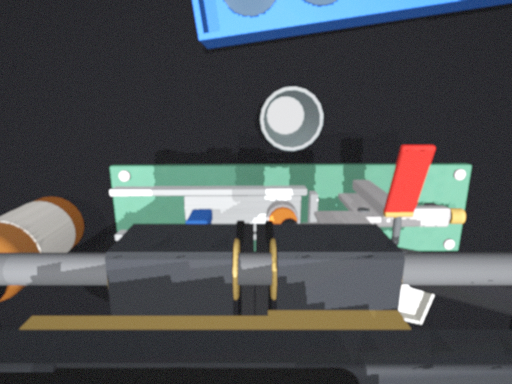

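```bash
python3 -m handwheel '[-0.007,-0.02,0,0,0,0.1,0, -0.015,-0.04,0,0,0,0.28,0, -0.022,-0.052,0,0,0,0.46,0.3, -0.03,-0.052,0,0,0,0.64,0.6, -0.037,-0.052,0,0,0,0.82,0.6, -0.045,-0.052,0,0,0,1.0,0.6, -0.052,-0.052,0,0,0,1.18,0.6, -0.06,-0.052,0.01,0,0,1.36,0.6]' && python3 -m handwheel '[0.001,0,0.01,0,0,0.1,0.6, 0.001,0,0.03,0,0,0.209,0.6, 0.001,0,0.05,0,0,0.209,0.6, 0.001,0,0.05,0,0,0.209,0.6, 0.001,0,0.05,0,0,0.209,0.6, 0.001,0,0.05,0,0,0.209,0.6, 0.001,0,0.05,0,0,0.209,0.6, 0.001,0,0.05,0,0,0.209,0.6]' && python3 look.py w6 sled_tab
python3 - <<'E'
from h import *
print(wc(manip.observe()["tool_pos"]).round(1))
print(*shift(cw((0.4,161.5,62)),down(PSI-np.pi/2)))
E
```

```text
time_s: 24.55
tool_pos: [0.5898, 0.1732, 0.2507]
orientation: [[0.065, -0.998, 0.002], [-0.998, -0.065, 0.0], [0.0, -0.002, -1.0]]
force: [-0.2, -0.1, -0.9]
finger_gap: 0.0494
grasp_force: 0.0
time_s: 25.55
tool_pos: [0.5893, 0.1737, 0.2002]
orientation: [[-0.135, -0.991, 0.001], [-0.991, 0.135, -0.0], [-0.0, -0.001, -1.0]]
force: [-0.1, -0.0, -0.2]
finger_gap: 0.0525
grasp_force: 0.0
sled_tab [([0.586, 0.143, 0.024], [1.0, 130.0, 24.0], 0.83)]
13618 0.012451308735890093 ((594.76953125, 178.1559600830078), (320.1221008300781, 507.5319519042969), 82.12364959716797) [[321.0, 54.0], [824.0, -15.0], [868.0, 302.0], [365.0, 371.0]]
blue 479 [ -1.6 168.7  70.3] [ -8.5 158.   62.1] [  6.  181.5  72.1]
orange 62 [-5.6 88.  54.4] [-90.7  46.9  26.4] [ 5.9 89.5 56. ]
[  0.6 160.3 200. ]
[-0.0013  0.0003  0.138 ] [-0.001 -0.     0.002]
```

View pics/w6.png

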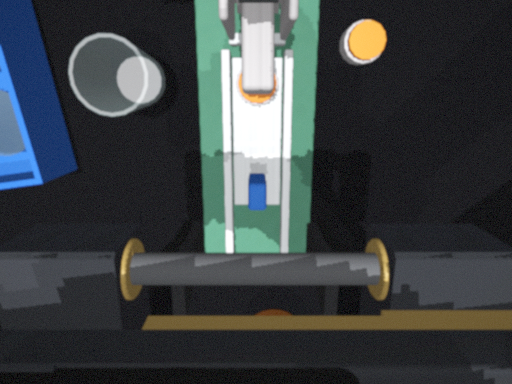

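The picture shows the tab (257,190) right under the gripper, the cap flush on the cell (257,88), and the beaker and spare cell standing where they were. Next I descend and grip the tab.

```bash
python3 -m handwheel '[-0.003,0.001,0.03,0,0,0,0.6, -0.005,0.001,0.06,0,0,0,0.6, -0.005,0.001,0.09,0,0,0,0.6, -0.005,0.001,0.115,0,0,0,0.6, -0.005,0.001,0.13,0,0,0,0.6, -0.005,0.001,0.138,0,0,0,0.6, -0.005,0.001,0.138,0,0,0,0.6, -0.005,0.001,0.138,0,0,0,0.6]' && python3 -m handwheel '[0,0,0,0,0,0,0.3, 0,0,0,0,0,0,0.1, 0,0,0,0,0,0,0, 0,0,0,0,0,0,0, 0,0,0,0,0,0,0, 0,0,0,0,0,0,0, 0,0,0,0,0,0,0, 0,0,0,0,0,0,0]' 20
```

```text
time_s: 26.65
tool_pos: [0.5896, 0.1789, 0.0628]
orientation: [[-0.135, -0.991, 0.002], [-0.991, 0.135, 0.0], [-0.001, -0.002, -1.0]]
force: [1.1, -0.3, -0.4]
finger_gap: 0.052
grasp_force: 0.0
time_s: 27.65
tool_pos: [0.5882, 0.1786, 0.0618]
orientation: [[-0.135, -0.991, -0.001], [-0.991, 0.135, -0.001], [0.001, 0.001, -1.0]]
force: [-4.6, 1.9, 3.8]
finger_gap: 0.0163
grasp_force: 20.0
```

```bash
python3 -m handwheel '[-0.003,0.0008,0,0,0,0,0, -0.008,0.0008,0,0,0,0,0, -0.014,0.0008,0,0,0,0,0, -0.02,0.0008,0,0,0,0,0, -0.026,0.0008,0,0,0,0,0, -0.032,0.0008,0,0,0,0,0, -0.038,0.0008,0,0,0,0,0, -0.04,0.0008,0,0,0,0,0]' && python3 -m handwheel '[-0.006,0,0,0,0,0,0, -0.012,0,0,0,0,0,0, -0.018,0,0,0,0,0,0, -0.024,0,0,0,0,0,0, -0.03,0,0,0,0,0,0, -0.036,0,0,0,0,0,0, -0.042,0,0,0,0,0,0, -0.044,0,0,0,0,0,0]'
```

```text
time_s: 28.65
tool_pos: [0.5936, 0.2189, 0.0618]
orientation: [[-0.135, -0.991, 0.0], [-0.991, 0.135, -0.0], [0.0, -0.0, -1.0]]
force: [-3.2, -3.8, 2.6]
finger_gap: 0.0157
grasp_force: 20.0
time_s: 29.65
tool_pos: [0.5996, 0.2625, 0.0618]
orientation: [[-0.135, -0.991, 0.0], [-0.991, 0.135, -0.0], [0.0, -0.0, -1.0]]
force: [-2.9, -2.7, 2.8]
finger_gap: 0.0159
grasp_force: 20.0
```

```bash
python3 -m handwheel '[0,0.0003,0,0,0,0,0.2, 0,0.0003,0,0,0,0,0.4, 0,0.0003,0,0,0,0,0.5, 0,0.0003,0,0,0,0,0.5, 0,0,-0.005,0,0,0,0.5, 0,0,-0.02,0,0,0,0.5, 0,0,-0.05,0,0,0,0.5, 0,0,-0.09,0,0,0,0.5]' && python3 -m handwheel '[0,0,-0.04,0,0,0,0.5, 0,0,-0.08,0,0,0,0.5, 0,0.02,-0.12,0,0,0,0.5, 0,0.06,-0.15,0,0,0,0.5, 0,0.1,-0.15,0,0,0,0.5, 0,0.14,-0.15,0,0,0,0.5, 0,0.16,-0.15,0,0,0,0.5, 0,0.16,-0.15,0,0,0,0.5]' && python3 hs.py
python3 - <<'E'
from h import *
p=cv2.imread("scene_n.png"); cv2.imwrite("pics/f.png",cv2.resize(p[120:340,150:350],None,fx=2.7,fy=2.7))
for c in("scene","side"):
    for n in("beaker","spare_cell","cap_dish","sled_tab","cap","reagent"): print(c,n,[(np.round(r["position"],3).tolist(),round(r["score"],2)) for r in manip.spot_in(n,c)[:1]])
E
```

```text
time_s: 30.65
tool_pos: [0.5993, 0.2618, 0.153]
orientation: [[-0.135, -0.991, -0.0], [-0.991, 0.135, -0.001], [0.001, 0.0, -1.0]]
force: [0.9, 0.3, 0.7]
finger_gap: 0.0433
grasp_force: 0.0
time_s: 31.65
tool_pos: [0.4404, 0.2839, 0.3031]
orientation: [[-0.134, -0.991, 0.002], [-0.991, 0.134, 0.001], [-0.001, -0.002, -1.0]]
force: [0.5, 0.2, 0.7]
finger_gap: 0.0433
grasp_force: 0.0
side 13 [[-8.0, -88.0, 207.0], [-2.0, -86.0, 210.0], [7.0, -84.0, 215.0]]
scene 256 [[-9.0, -75.0, 173.0], [3.0, -44.0, 193.0], [12.0, -13.0, 214.0]]
scene beaker [([0.69, 0.08, 0.05], 0.76)]
scene spare_cell [([0.484, 0.08, 0.021], 0.54)]
scene cap_dish [([0.442, -0.044, 0.008], 0.92)]
scene sled_tab [([0.6, 0.228, 0.029], 0.75)]
scene cap [([0.588, 0.182, 0.053], 0.4)]
scene reagent [([0.614, 0.392, 0.117], 0.79)]
side beaker [([0.685, 0.054, 0.048], 0.62)]
side spare_cell []
side cap_dish [([0.441, -0.039, 0.001], 0.65)]
side sled_tab [([0.594, 0.257, 0.027], 0.65)]
side cap [([0.598, -0.417, 0.102], 0.23)]
side reagent [([0.592, 0.345, 0.094], 0.82)]
```

View pics/f.png

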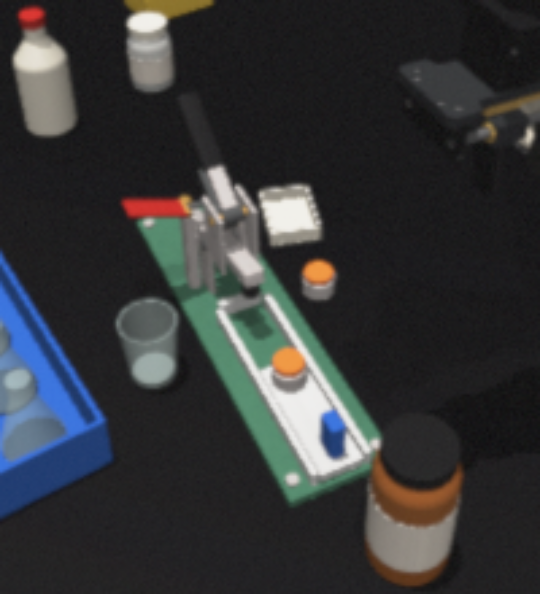

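The picture shows the sled drawn out with the capped cell (289,368) well clear of the jaw (250,285). The handle is up, the bystanders are unmoved and the robot is clear.

```bash
python3 -c "
from workcell import manip
print(manip.job_done())"
```

```text
the job is handed in; nothing more can be done
None
```

The job is handed in at about 32 s: the cap measured home on its cell, the pliers locked then released, the sled drawn out about 85 mm and let go, and the bystanders looked unmoved in the final images; no verdict was returned.

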